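# Seat the driver plate on the engraving turntable

## Robot

A 7-joint arm with a two-finger parallel gripper is mounted at the origin on the work surface. World frame = base frame: x ahead of the robot, y to its left, z up, the work surface at z = 0. Lengths are in m, angles in rad, forces in N, time in s.
With the tool pointing down it reaches from about 0.4 to 0.85 m from the base axis. Payload 4.5 kg.
Tool frame: the origin (TCP) lies at the very end of the fingers, on their centre line; the grasp point (between the pads) lies behind it (r.grip_depth is the z of the grasp point in the tool frame, in m); z points along the fingers, y is the direction in which the jaws open and shut (so a half turn about z gives the same grasp; the last joint's range is limited). The gripper opens to 88 mm and grips with 3 to 60 N. Pads are 18 mm wide; open, the fingers measure 123 mm over their backs; the gripper's body (75 mm by 187 mm) begins 45 mm behind the grasp point.
Start: joints at [1.15, 0.689, -0.195, 1.565, 0.157, 0.902, -0.215], TCP at [0.275, -0.561, 0.239] pointing down, gripper open.
Joint ranges: [-3.01, 3.01], [-0.46, 2.08], [-1.47, 1.51], [0.13, 2.56], [-1, 4.14], [0.04, 2.09], [-2.66, 2.66]. Speed limits (rad/s): [2.57, 2.57, 3.14, 3.14, 3.14, 3.14, 3.14].

## Interface

Orientations are given as a unit quaternion [x, y, z, w].
In Python, from plant import sensors, cams, r gives the robot as it stands. The module is installed in compiled form; this text tells all that it offers.
- The arm moves only by the tool drive_tool, never from a script. Its argument "series" is a list that holds one entry, the list of rows, each a list of 5 numbers: the shift along the world's x, y, z in mm, then the turn about the world's z in rad, then the finger opening in mm, from 0 to 88.1. A call has 1 to 10 rows; each row shifts and turns the commanded pose from where the row before left it; what a row does not reach is not made up. A row lasts 1/10 s, in which the tool goes at most 50 mm and 8.59 degrees, less where a joint would pass 70% of its speed; a pose out of reach is approached as far as the arm can. A call with a gripper value outside its range is refused whole. The fingers move at their own pace and stop on an object; "force" is the grip in N (left out, the last holds). Time passes only in rows, so rows that do not move let the fingers close. It gives the time, the measured TCP pose, the force and the opening at its end, in the units of the state.
- sensors.get_state(): the state, without advancing time (a new reading comes with each control period).
- cams.snapshot(name): name is "side" or "top" or "wrist"; returns the picture (400x640x3 uint8, blue, green, red); there is no depth.
- cams.camera_model(name): a dict with "fx", "fy", "cx", "cy" (pixels), "distortion" ([k1, k2, p1, p2, k3] as OpenCV has them; the pictures are not rectified), "camera_from_world" (4x4, takes a point from world to camera coordinates). Camera axes: x right, y down, z forward; pixel columns grow to the right and rows downward; lengths in m; the calibration is good to about 2 mm. A picture is of the moment at which its call begins: read the wrist's pose just before it. camera_model takes no time and is no camera call; for the wrist camera it gives the pose at the moment of the call.
- r.finish_job(): hands the job in, once; it reports no verdict.
Trained networks look in the newest picture that a camera, given by its name, has taken for a name from the list of things; names that differ only in an ending like _2 or _b are one class to them, and where a whole thing is asked for, a point or a joint stands for the part that bears it (a point fixed in the world has none). Each returns a list of dicts, best first, with "confidence" (0 to 1); they miss things now and then, are a little off and sometimes report something else, mostly with a low value. They report only what shows in the picture. A call takes as long as a camera call. They do not tell look-alikes from the thing itself.
- cams.trace(camera, name): "mask" (400x640 bool, what is visible of it) and "at" ([column, row] in pixels, amid what is visible of it).
- cams.mark_of(camera, name): "at" ([column, row] in pixels: a listed point, or the origin of a listed thing).
The state is a dict: "clock": time; "q": joint angles; "qd": joint speeds; "joint_torque": joint torques, N m; "tool_pos": TCP position; "eef_rot": TCP orientation; "contact_force": force on the tool from outside, world axes, zero at the start; "moment": the same for the moment, N m; "opening": opening from 0.0 (shut) to 1.0 (fully open).
Only numpy, scipy, OpenCV 4.12 (cv2) and the standard library are available. Lean on these libraries where they do the work, as an engineer would, in place of code of your own. Each camera call takes 0.05 s, during which the arm holds its last target.

## Task

The round plate of the engraving turntable sits raised on its collar and out of line. With a fingertip, push it round by one of its upright posts until the notch in its rim stands over the drive pin of the base, then press the plate straight down on its hub until it is fully home. Do not lift the plate off, and leave the cup, the hammer and the bowl where they are.

Things in the scene. Friction and masses are not known exactly. Their poses are not given: they have to be found in the camera images.
- turntable: Grey base fixed to the bench. Origin: centre of its underside, on the bench; z up along the plate's axis; x points to the drive pin. Flange 164 mm across, 12 mm high; on it a drum 120 mm across whose flat top, the seat, is 40 mm above the origin; a 24 mm spindle rises 35 mm more, inside the plate's hub. On the +x side an ear 40 mm wide, 30 mm high reaches 110 mm from the axis.
- pin_tip (a point): Centre of the tip of the upright steel drive pin on the ear, 50 mm above the base's origin, 72 mm from its axis. The pin is 12 mm thick; its last 6 mm taper to 6 mm. Axes as the turntable's.
- plate: Loose aluminium disc, 150 mm across, 8 mm thick, 0.4 kg, with 1 mm play on the spindle; turns easily both ways (1 to 2 N at a post). Origin: centre of its underside; z up; x points to the notch. Underside above the base's origin: 52 mm raised (start), 2 mm over the pin tip; 40 mm fully home. Goes down only if in line with the pin to about 2 degrees; the taper helps up to 4.
- notch (a point): Point in the only notch of the plate's rim (18 mm wide, 15 mm deep, open outwards), level with the plate's underside, 72 mm from its axis along its x; over the pin's axis when in line. Axes as the plate's.
- hub_top (a point): Centre of the flat top of the plate's round hub, 44 mm across, 42 mm above the plate's underside: the place to press.
- post_a (a point): Centre of the top of one upright steel post on the plate, 12 mm thick, standing 25 mm above the plate's upper face (33 mm above its underside), 58 mm from the axis on the plate's +y side (90 degrees anticlockwise from the notch, seen from above).
- post_b (a point): Top of the other post, the same, on the plate's -y side.
- cup: Bystander: open copper cup, 72 mm across, 75 mm high. Origin: centre of its underside.
- hammer: Bystander: hammer, 240 mm long, lying on the bench along its x. Origin: on its underside near the middle.
- bowl: Bystander: copper bowl, 110 mm across, 45 mm high. Origin: centre of its underside.
- collar (a joint): Dark steel collar, 100 mm across, that carries the raised plate on the drum. Value: how far it is pushed down into the drum, m: 0 raised, 0.012 plate home. Moves under a push of about 7 to 9 N, stays where it is left, does not turn.
There are look-alikes about, which are no part of the job. Of the things that look like the plate, the larger one is meant. Of the things that look like the turntable, take the one that is farthest from the robot's base at the start.

How it is judged:
By the outcome, as a careful person would: the job done as asked, in the order asked, and still so for the second after the job is handed in, with the robot touching nothing.
It also fails if it takes over 51 s, if anything falls off the work surface, if the arm or the gripper's body presses on something with over 40 N, if the wrist force passes 120 N, or if a joint passes its speed limit or range.

## Working session

There is one attempt and no reset: what is moved stays moved. The work goes in short steps, Python scripts to look and compute and a tool call to move; the robot and the scene stay as the last step left them, time stands still between calls to the robot, and variables do not carry over. Pictures are saved under pics/ and viewed, and the job is handed in when it is done.

Besides the shell and the picture viewer there is one more tool, called after "Call:" as a command line: name --argument value ..., lists and objects as JSON in quotes. drive_tool: Moves the arm, as the interface text tells. Its arguments: {"type":"object","properties":{"series":{"type":"array","items":{"type":"array","items":{"type":"array","items":{"type":"number"}}}},"force":{"type":"number"}},"required":["series"]}

```bash
mkdir -p pics; cat > h.py <<'E'
import numpy as np, cv2
from plant import sensors, cams, r
def K(m): return np.array([[m['fx'],0,m['cx']],[0,m['fy'],m['cy']],[0,0,1.]]), np.array(m['distortion'],float)
def ray(m,px):
    k,d=K(m); p=cv2.undistortPoints(np.array([[px]],float),k,d)[0,0]
    T=np.array(m['camera_from_world']); R=T[:3,:3]; t=T[:3,3]
    return -R.T@t, R.T@np.array([p[0],p[1],1.])
def atz(m,px,z):
    o,d=ray(m,px); return o+d*(z-o[2])/d[2]
def proj(m,P):
    k,d=K(m);T=np.array(m['camera_from_world'])
    return cv2.projectPoints(np.array(P,float).reshape(-1,1,3),cv2.Rodrigues(T[:3,:3])[0],T[:3,3],k,d)[0][:,0]
E
python3 - <<'E'
from h import *
print(sensors.get_state())
for c in ['top','side']:
    im=cams.snapshot(c); cv2.imwrite(f'pics/{c}0.png',im); m=cams.camera_model(c)
    print(c, ray(m,[320,200]))
    for n in ['turntable','pin_tip','plate','notch','hub_top','post_a']:
        for d in cams.mark_of(c,n): 
            z={'turntable':0,'pin_tip':.05,'plate':.052,'notch':.052,'hub_top':.094,'post_a':.085}[n]
            print(n,np.round(d['at'],1),round(d['confidence'],2),np.round(atz(m,d['at'],z),4))
E
```

```text
{'clock': 0.0, 'q': array([ 1.14979291,  0.69001927, -0.19451843,  1.56635506,  0.15727873,
        0.90250107, -0.21508126]), 'qd': array([-0.00016051,  0.00157061,  0.00080561,  0.00092885, -0.00043086,
        0.00055392, -0.00085901]), 'joint_torque': array([ 7.39583338e-04, -5.27564228e+01, -1.26647919e+00, -1.53427756e+01,
       -5.25984087e-02,  6.71401926e-03,  1.61632479e-04]), 'tool_pos': array([ 0.27423133, -0.56090512,  0.23788519]), 'eef_rot': array([ 9.74244342e-01,  2.25492939e-01, -2.69185658e-04, -9.07350491e-04]), 'contact_force': array([ 0.56183033,  0.43338189, -0.29107795]), 'moment': array([-0.01828508,  0.04953312, -0.02505994]), 'opening': 0.9989285044335479}
top (array([ 0.21190628, -0.00825697,  1.34487771]), array([ 0.20644484,  0.00493756, -0.9784722 ]))
turntable [254.  272.9] 0.94 [0.2908 0.178  0.    ]
turntable [338.3 169.8] 0.74 [ 0.5838 -0.0531  0.    ]
turntable [324.  199.5] 0.56 [ 0.4972 -0.0127  0.    ]
pin_tip [226.1 286. ] 0.88 [0.2528 0.2439 0.05  ]
pin_tip [326.1 197. ] 0.55 [ 0.4935 -0.0182  0.05  ]
plate [351.4 188.5] 0.8 [ 0.517  -0.0868 
[... 829 characters left out ...]
 [315.1 210. ] 0.61 [ 0.4828 -0.0097  0.05  ]
pin_tip [361.  346.5] 0.58 [0.2521 0.2559 0.05  ]
plate [318.  186.4] 0.88 [ 0.5102 -0.0801  0.052 ]
plate [278.2 262.8] 0.76 [0.4852 0.1611 0.052 ]
plate [370.8 144.9] 0.57 [ 0.4522 -0.2839  0.052 ]
plate [289.4 180.9] 0.54 [ 0.5823 -0.0649  0.052 ]
notch [259.  255.1] 0.94 [0.5324 0.1625 0.052 ]
notch [289.1 185.5] 0.84 [ 0.5753 -0.0506  0.052 ]
hub_top [280.1 256.1] 0.93 [0.4735 0.1688 0.094 ]
hub_top [316.7 173.5] 0.73 [ 0.5145 -0.081   0.094 ]
post_a [286.  243.6] 0.82 [0.4819 0.1296 0.085 ]
post_a [271.4 270.3] 0.75 [0.4755 0.2021 0.085 ]
post_a [314.9 159.4] 0.62 [ 0.5451 -0.1321  0.085 ]
post_a [316.4 197.4] 0.58 [ 0.4839 -0.0184  0.085 ]
```

View pics/top0.png

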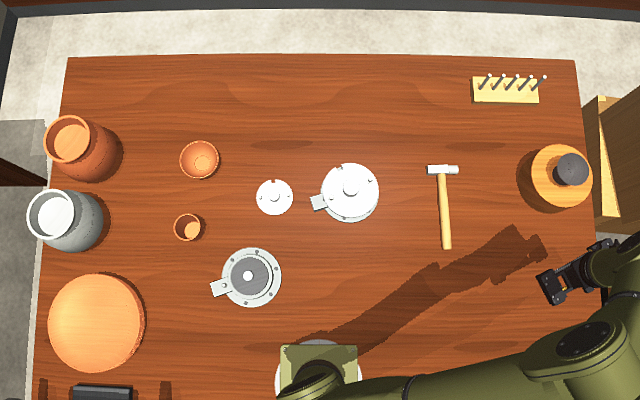

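View pics/side0.png

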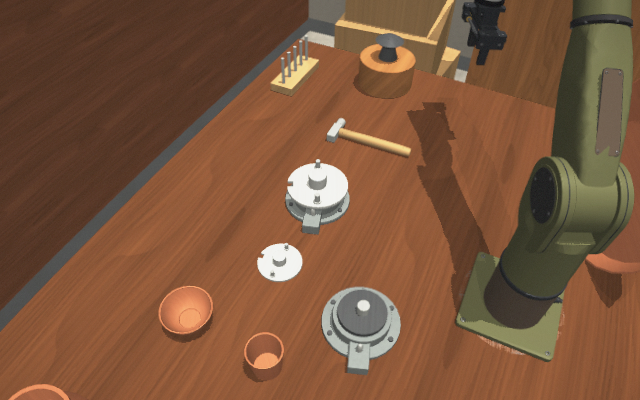

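```bash
python3 - <<'E'
import cv2
a=cv2.imread('pics/top0.png')[120:260,240:420]; b=cv2.imread('pics/side0.png')[110:260,240:400]
cv2.imwrite('pics/top0c.png',cv2.resize(a,None,fx=4.2,fy=4.2,interpolation=2)); cv2.imwrite('pics/side0c.png',cv2.resize(b,None,fx=4,fy=4,interpolation=2))
E
```

```text
(no output)
```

View pics/top0c.png

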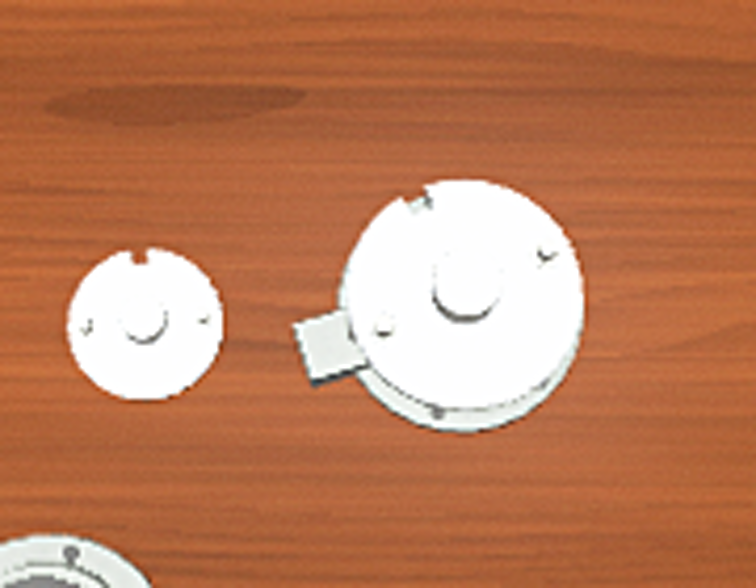

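View pics/side0c.png

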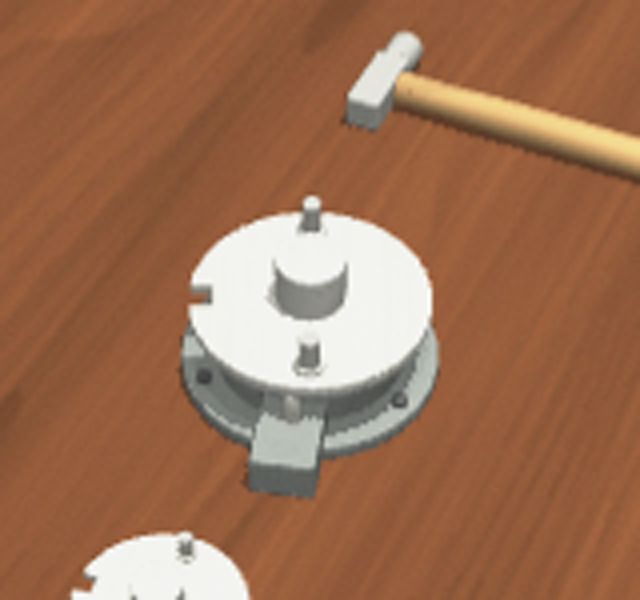

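The pictures show the target: the larger raised plate at top (350,190), notch at (339,167), ear pointing to lower left at (318,203). The small disc at (274,198) and the nearer empty base at (250,276) are look-alikes. Next I fit the centre and the two angles.

```bash
python3 - <<'E'
from h import *
from scipy.optimize import least_squares
mt,ms=cams.camera_model('top'),cams.camera_model('side')
def t(x,y): return [240+x/4.2-.4,120+y/4.2-.4]
def s(x,y): return [240+x/4-.4,110+y/4-.4]
# (cam, px, kind, r, ang, z)
O=[(mt,[351.7,186.7],'p',0,0,.094),(ms,[316.7,173.5],'p',0,0,.094),
(mt,[333.3,196],'p',.058,90,.085),(mt,[370.2,177.3],'p',.058,-90,.085),(ms,[314.9,159.4],'p',.058,-90,.085),(ms,[316.4,196.5],'p',.058,90,.085),
(mt,[339.5,167.3],'p',.072,0,.052),(ms,[289.1,185.5],'p',.072,0,.052),
(ms,s(291,398),'b',.072,0,.050),
(mt,t(292,324),'b',np.hypot(.11,.02),-np.degrees(np.arctan2(.02,.11)),.03),(mt,t(312,378),'b',np.hypot(.11,.02),np.degrees(np.arctan2(.02,.11)),.03),
(ms,s(250,464),'b',np.hypot(.11,.02),-np.degrees(np.arctan2(.02,.11)),.03),(ms,s(317,468),'b',np.hypot(.11,.02),np.degrees(np.arctan2(.02,.11)),.03)]
def f(v,full=False):
    e=[]
    for m,px,k,rr,a,z in O:
        th=np.radians(a)+(v[2] if k=='p' else v[3])
        e.append(proj(m,[v[0]+rr*np.cos(th),v[1]+rr*np.sin(th),z])[0]-px)
    return np.array(e) if full else np.ravel(e)
R=least_squares(f,[.513,-.083,np.radians(26),np.radians(112)],loss='soft_l1')
print(R.x[:2],np.degrees(R.x[2:]));print(np.round(f(R.x,True),1)); print(r.grip_depth)
E
```

```text
[ 0.51379309 -0.08233967] [ 26.53259677 108.26851399]
[[-1.  -0.7]
 [ 0.5 -0.3]
 [-2.4  0.3]
 [-0.3  0.2]
 [ 2.3  0.1]
 [ 0.8 -3.1]
 [-1.6 -0.6]
 [-1.1 -0.3]
 [ 0.4 -1.5]
 [-0.   0. ]
 [-0.3  0.7]
 [-0.2 -1.4]
 [-0.1 -0.4]]
-0.0187
```

Call:
drive_tool --series '[[[23,38,0,0,0],[23,38,0,0,0],[23,38,0,0,0],[23,38,0,0,0],[23,38,0,0,0],[23,38,0,0,0],[23,38,0,0,0],[23,38,0,0,0],[23,38,0,0,0],[0,0,0,0,0]]]' --force 30

```text
clock: 1.7
tool_pos: [0.4861, -0.2118, 0.2392]
eef_rot: [0.973, 0.231, 0.002, -0.002]
contact_force: [-0.5, -0.2, 0.4]
opening: 0.113
```

```bash
python3 - <<'E'
from h import *
print(sensors.get_state()['tool_pos'],sensors.get_state()['contact_force'])
m=cams.camera_model('wrist'); im=cams.snapshot('wrist'); cv2.imwrite('pics/w1.png',im)
import pickle; pickle.dump(m,open('m1.pkl','wb'))
for n,z in [('hub_top',.094),('post_a',.085),('notch',.052),('pin_tip',.05)]:
    for d in cams.mark_of('wrist',n): print(n,np.round(d['at'],1),round(d['confidence'],2),np.round(atz(m,d['at'],z),4))
E
```

```text
[ 0.48606268 -0.21179715  0.23915039] [-0.54312265 -0.19556537  0.43997153]
hub_top [216.3 101.2] 0.81 [ 0.5148 -0.0828  0.094 ]
hub_top [51.2 20.4] 0.72 [0.5133 0.0721 0.094 ]
hub_top [408.5 217.6] 0.36 [ 0.4962 -0.3066  0.094 ]
post_a [161.8 100.7] 0.84 [ 0.4901 -0.0322  0.085 ]
post_a [281.5 105.3] 0.76 [ 0.5385 -0.1382  0.085 ]
post_a [22.7  8.6] 0.73 [0.51   0.1052 0.085 ]
post_a [90.1 37.5] 0.6 [0.5139 0.0442 0.085 ]
notch [223.5  28.6] 0.65 [ 0.5774 -0.0515  0.052 ]
pin_tip [163.7  93.4] 0.56 [ 0.4904 -0.0152  0.05  ]
```

View pics/w1.png

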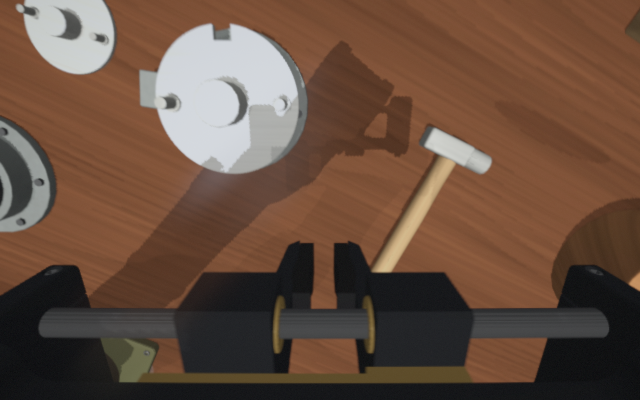

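Call:
drive_tool --series '[[[9,21,-25,0,0],[9,21,-35,0,0],[8,20,-35,0,0],[0,0,-35,0,0],[0,0,-25,0,0],[0,0,-16,0,0],[0,0,0,0,0],[0,0,0,0,0]]]'

```text
clock: 2.75
tool_pos: [0.5073, -0.1588, 0.068]
eef_rot: [0.974, 0.224, -0.0, 0.0]
contact_force: [0.0, 0.6, 0.2]
opening: 0.007
```

```bash
python3 - <<'E'
from h import *
s=sensors.get_state();print(s['tool_pos'],s['eef_rot'],s['contact_force'])
m=cams.camera_model('wrist'); print(ray(m,[320,200])); ims=[]
for c in ['wrist','side']:
    cv2.imwrite(f'pics/{c}2.png',cams.snapshot(c))
    m=cams.camera_model(c)
    for n,z in [('hub_top',.094),('post_a',.085),('notch',.052),('pin_tip',.05)]:
        for d in cams.mark_of(c,n): print(c,n,np.round(d['at'],1),round(d['confidence'],2),np.round(atz(m,d['at'],z),4))
b=cv2.imread('pics/side2.png')[110:260,240:400]
cv2.imwrite('pics/side2c.png',cv2.resize(b,None,fx=4,fy=4,interpolation=2))
E
```

```text
[ 0.5073433  -0.15876249  0.06797692] [ 9.74483419e-01  2.24459284e-01 -1.17417922e-04  2.85858998e-04] [0.00921092 0.63535593 0.20824754]
(array([ 0.5801482 , -0.12213273,  0.21427141]), array([-0.28736978, -0.12755095, -0.94935826]))
wrist hub_top [176.1 203.8] 0.84 [ 0.5151 -0.0827  0.094 ]
wrist post_a [ 59.5 201. ] 0.75 [ 0.4874 -0.0298  0.085 ]
wrist post_a [309.8 201.2] 0.64 [ 0.5387 -0.1354  0.085 ]
wrist notch [190.8  40.2] 0.71 [ 0.5785 -0.05    0.052 ]
side hub_top [318.1 175.4] 0.63 [ 0.5086 -0.0767  0.094 ]
side hub_top [279.8 254.4] 0.56 [0.4762 0.1653 0.094 ]
side post_a [288.8 242.1] 0.93 [0.4785 0.1235 0.085 ]
side post_a [316.2 157.8] 0.91 [ 0.5448 -0.1388  0.085 ]
side post_a [272.4 270.3] 0.76 [0.4737 0.2012 0.085 ]
side notch [257.2 255.4] 0.94 [0.5354 0.1649 0.052 ]
side pin_tip [362.6 347.9] 0.74 [0.2482 0.2572 0.05  ]
side pin_tip [313.9 207.4] 0.6 [ 0.489  -0.0157  0.05  ]
```

View pics/wrist2.png

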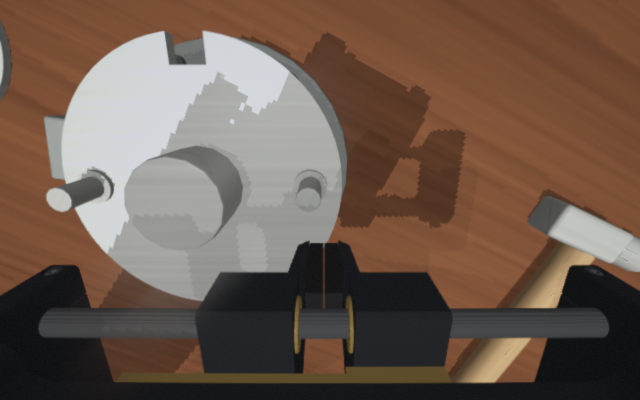

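View pics/side2c.png

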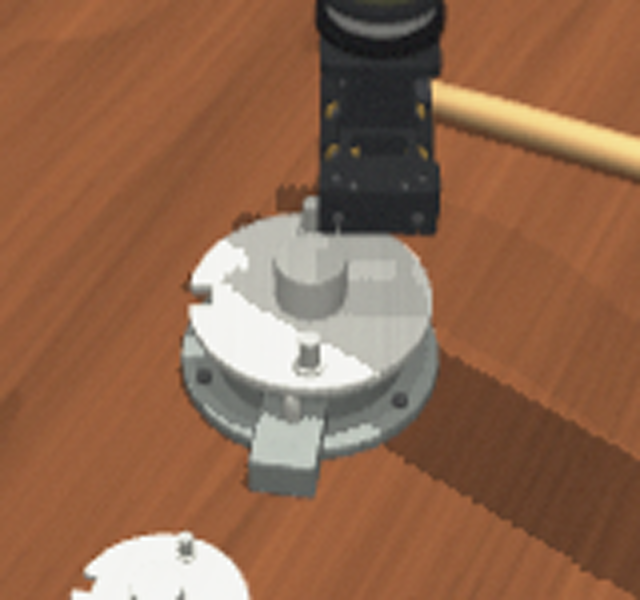

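```bash
cat > ear.py <<'E'
from h import *
import sys,pickle
C=np.array([.5145,-.083])
def f(m,pl,z=.03):
    P=[atz(m,p,z)[:2] for p in pl]; mid=(P[0]+P[1])/2
    print(np.round(P,4),'len',np.linalg.norm(P[0]-P[1]),'R',np.linalg.norm(mid-C),'ang',np.degrees(np.arctan2(*(mid-C)[::-1])),'normal',np.degrees(np.arctan2(*(P[1]-P[0])[::-1]))-90)
E
python3 - <<'E'
from ear import *
a=cv2.imread('pics/w1.png')[10:190,120:320]; cv2.imwrite('pics/w1c.png',cv2.resize(a,None,fx=3.3,fy=3.3,interpolation=2))
a=cv2.imread('pics/wrist2.png')[90:240,20:170]; cv2.imwrite('pics/w2c.png',cv2.resize(a,None,fx=4,fy=4,interpolation=2))
f(pickle.load(open('m1.pkl','rb')),[[140,70],[141,106]])
f(cams.camera_model('wrist'),[[45,117],[53,180]])
E
```

```text
[[0.4983 0.0258]
 [0.4613 0.0138]] len 0.03892662542873551 R 0.108502631171239 ang 108.65743220615288 normal -252.19347197528006
[[0.499  0.0281]
 [0.4607 0.0165]] len 0.040043480590973186 R 0.11085580312256292 ang 108.20262110244084 normal -253.11672917955758
```

View pics/w1c.png

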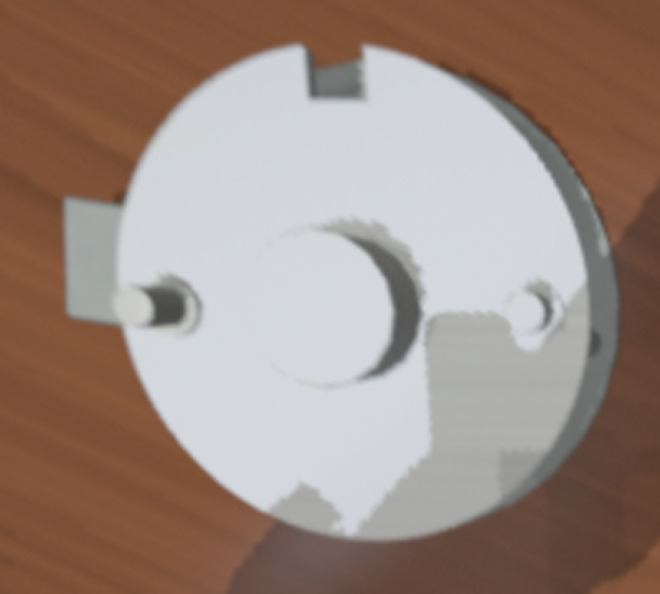

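View pics/w2c.png

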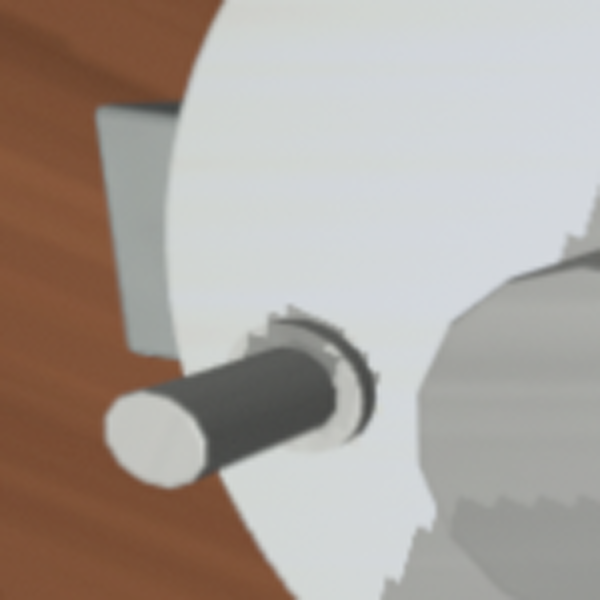

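```bash
cat > path.py <<'E'
from h import *
C=np.array([.5145,-.083])
def P(th,off,rad=.058):
    a=np.radians(th); return C+rad*np.array([np.cos(a),np.sin(a)])-off*np.array([-np.sin(a),np.cos(a)])
def cur():
    s=sensors.get_state(); q=s['eef_rot']; jaw=np.degrees(2*np.arctan2(q[1],q[0]))-90
    d=s['tool_pos'][:2]-C
    print('tcp',np.round(s['tool_pos'],4),'jaw',round(jaw,2),'F',np.round(s['contact_force'],1),'ang',np.degrees(np.arctan2(d[1],d[0])),'r',np.hypot(*d),s['clock'])
    return s['tool_pos'][:2],jaw
E
python3 - <<'E'
from path import *
p,j=cur()
L=[(-63.7,.017)]+[(-63.7+4.2*i,.015) for i in range(1,19)]
for th,o in L:
    n=P(th,o); print(th.__round__(1),np.round((n-p)*1000,1),round(np.radians(th-j),3)); p,j=n,th
E
```

```text
tcp [ 0.5077 -0.1575  0.068 ] jaw -63.94 F [ 0.2 -0.7 -0.1] ang -95.20105017764644 r 0.07479749592020592 3.25
-63.7 [17.2 15. ] 0.004
-59.5 [6.1 1.9] 0.073
-55.3 [4.2 1.4] 0.073
-51.1 [4.1 1.7] 0.073
-46.9 [3.9 2. ] 0.073
-42.7 [3.8 2.2] 0.073
-38.5 [3.6 2.5] 0.073
-34.3 [3.4 2.8] 0.073
-30.1 [3.2 3. ] 0.073
-25.9 [3.  3.2] 0.073
-21.7 [2.7 3.4] 0.073
-17.5 [2.5 3.6] 0.073
-13.3 [2.2 3.8] 0.073
-9.1 [1.9 4. ] 0.073
-4.9 [1.6 4.1] 0.073
-0.7 [1.3 4.2] 0.073
3.5 [1.  4.3] 0.073
7.7 [0.7 4.3] 0.073
11.9 [0.4 4.4] 0.073
```

Call:
drive_tool --series '[[[6,5,0,0,0],[6,5,0,0,0],[5,5,0,0,0],[0,0,0,0,0],[0,0,0,0,0]]]'

```text
clock: 3.75
tool_pos: [0.5247, -0.1421, 0.0677]
eef_rot: [0.974, 0.226, -0.0, 0.0]
contact_force: [-0.3, 0.5, -0.6]
opening: 0.003
```

```bash
python3 - <<'E'
from path import *
cur()
cv2.imwrite('pics/wrist3.png',cams.snapshot('wrist'));m=cams.camera_model('wrist')
for n,z in [('hub_top',.094),('post_a',.085),('notch',.052)]:
    for d in cams.mark_of('wrist',n): print(n,np.round(d['at'],1),round(d['confidence'],2),np.round(atz(m,d['at'],z),4))
E
```

```text
tcp [ 0.5247 -0.1421  0.0677] jaw -63.9 F [-0.3  0.5 -0.6] ang -80.25111817312326 r 0.06000275470402958 3.75
hub_top [193.9 252.1] 0.74 [ 0.513  -0.0811  0.094 ]
hub_top [498.4 344.8] 0.21 [ 0.5305 -0.2391  0.094 ]
post_a [ 89.7 242.2] 0.93 [ 0.4892 -0.0316  0.085 ]
post_a [326.3 244.8] 0.65 [ 0.5389 -0.1359  0.085 ]
notch [210.9  88.4] 0.78 [ 0.578  -0.0505  0.052 ]
```

View pics/wrist3.png

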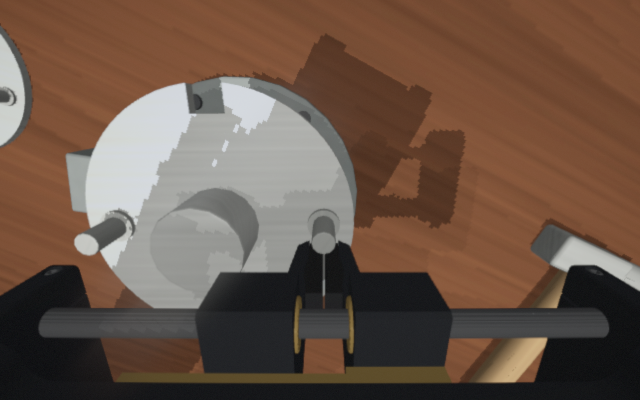

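The closed fingertips sit just behind post_b (post top at (323,243)), centred on it. Now I push along the arc.

Call:
drive_tool --series '[[[6,2,0,0.073,0],[4.2,1.4,0,0.073,0],[4.1,1.7,0,0.073,0],[3.9,2,0,0.073,0],[3.8,2.2,0,0.073,0],[3.6,2.5,0,0.073,0],[3.4,2.8,0,0.073,0],[3.2,3,0,0.073,0],[0,0,0,0,0],[0,0,0,0,0]]]'

```text
clock: 4.95
tool_pos: [0.5566, -0.1252, 0.0677]
eef_rot: [0.869, 0.495, -0.0, 0.0]
contact_force: [0.9, -0.5, 0.3]
opening: 0.007
```

```bash
python3 - <<'E'
from path import *
p,j=cur()
cv2.imwrite('pics/wrist4.png',cams.snapshot('wrist'));m=cams.camera_model('wrist')
for n,z in [('hub_top',.094),('post_a',.085),('notch',.052)]:
    for d in cams.mark_of('wrist',n): 
        q=atz(m,d['at'],z);print(n,np.round(d['at'],1),round(d['confidence'],2),np.round(q,4),np.degrees(np.arctan2(*(q[:2]-C)[::-1])))
for th in [-25.9+4.2*i for i in range(10)]:
    n=P(th,.015); print(th.__round__(1),np.round((n-p)*1000,1),round(np.radians(th-j),3)); p,j=n,th
E
```

```text
tcp [ 0.5566 -0.1252  0.0677] jaw -30.6 F [ 0.9 -0.5  0.3] ang -45.04473546261635 r 0.05957528097362739 4.95
hub_top [198.  256.1] 0.92 [ 0.5138 -0.0822  0.094 ] 129.87129303867405
post_a [ 84.9 242. ] 0.68 [ 0.4644 -0.05    0.085 ] 146.63474442210654
post_a [323.3 248. ] 0.68 [ 0.5631 -0.1119  0.085 ] -30.710505831684852
post_a [225.4 220.5] 0.23 [ 0.5306 -0.0759  0.085 ] 23.83353227506923
notch [210.7  92.2] 0.69 [ 0.5498 -0.0197  0.052 ] 60.86320517412221
-25.9 [3.5 3.3] 0.082
-21.7 [2.7 3.4] 0.073
-17.5 [2.5 3.6] 0.073
-13.3 [2.2 3.8] 0.073
-9.1 [1.9 4. ] 0.073
-4.9 [1.6 4.1] 0.073
-0.7 [1.3 4.2] 0.073
3.5 [1.  4.3] 0.073
7.7 [0.7 4.3] 0.073
11.9 [0.4 4.4] 0.073
```

View pics/wrist4.png

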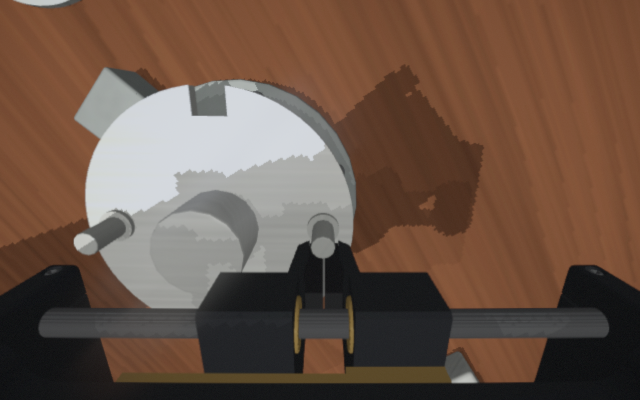

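It works: the plate turned with the finger and the notch is at (210,98), closer to the ear at (115,95). I keep pushing.

Call:
drive_tool --series '[[[3.5,3.3,0,0.082,0],[2.7,3.4,0,0.073,0],[2.5,3.6,0,0.073,0],[2.2,3.8,0,0.073,0],[1.9,4,0,0.073,0],[1.6,4.1,0,0.073,0],[1.3,4.2,0,0.073,0],[1,4.3,0,0.073,0],[0.7,4.3,0,0.073,0],[0,0,0,0,0]]]'

```text
clock: 6.15
tool_pos: [0.5739, -0.0897, 0.0677]
eef_rot: [0.658, 0.753, -0.0, -0.0]
contact_force: [0.1, 0.4, -0.5]
opening: 0.004
```

```bash
python3 - <<'E'
from path import *
p,j=cur()
for c in ['wrist','side']:
  cv2.imwrite(f'pics/{c}5.png',cams.snapshot(c));m=cams.camera_model(c)
  for n,z in [('hub_top',.094),('post_a',.085),('notch',.052),('pin_tip',.05)]:
    for d in cams.mark_of(c,n): 
        q=atz(m,d['at'],z);print(n,np.round(d['at'],1),round(d['confidence'],2),np.round(q,4),np.degrees(np.arctan2(*(q[:2]-C)[::-1])))
a=cv2.imread('pics/side5.png')[110:260,240:400]
cv2.imwrite('pics/side5c.png',cv2.resize(a,None,fx=4,fy=4,interpolation=2))
E
```

```text
tcp [ 0.5739 -0.0897  0.0677] jaw 7.69 F [ 0.1  0.4 -0.5] ang -6.436900025966792 r 0.05980592300658265 6.15
hub_top [199.1 255.8] 0.64 [ 0.5147 -0.0815  0.094 ] 82.61891494684879
post_a [ 88.7 241. ] 0.89 [ 0.4574 -0.0861  0.085 ] -176.84192037157567
post_a [322.1 249.8] 0.8 [ 0.5709 -0.0756  0.085 ] 7.44774971006472
notch [210.7  93.4] 0.71 [ 0.5038 -0.0109  0.052 ] 98.41022347459526
pin_tip [192.   94.3] 0.83 [ 0.4933 -0.0127  0.05  ] 106.74992072473525
hub_top [277.5 254.5] 0.71 [0.4803 0.1677 0.094 ] 97.76764883299957
hub_top [316.3 173.8] 0.58 [ 0.5149 -0.0796  0.094 ] 83.54330745055326
post_a [293.8 167.7] 0.88 [ 0.5779 -0.0818  0.085 ] 1.053278233212976
post_a [336.4 183.4] 0.74 [ 0.4616 -0.0804  0.085 ] 177.15312156477688
post_a [284.4 243.8] 0.68 [0.4847 0.1316 0.085 ] 97.90945099951968
post_a [271.6 271.8] 0.59 [0.4733 0.205  0.085 ] 98.13213807469938
notch [258.2 252.8] 0.89 [0.5371 0.158  0.052 ] 84.64125084848762
notch [306.8 204.3] 0.8 [ 0.5077 -0.0152  0.052 ] 95.73695905281943
pin_tip [312.7 208.4] 0.89 [ 0.4901 -0.0116  0.05  ] 108.86842762803799
pin_tip [361.8 346.3] 0.87 [0.2509 0.2549 0.05  ] 127.96044787006345
```

View pics/wrist5.png

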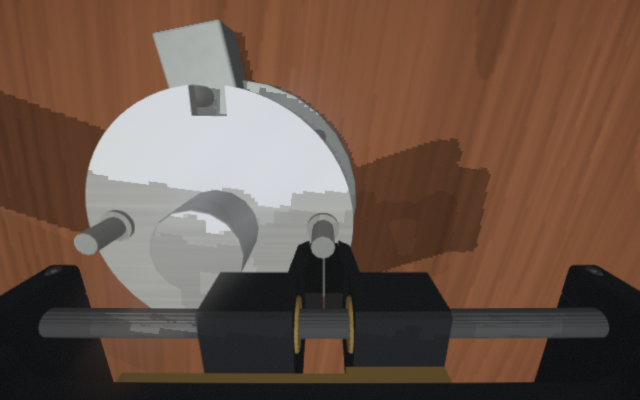

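View pics/side5c.png

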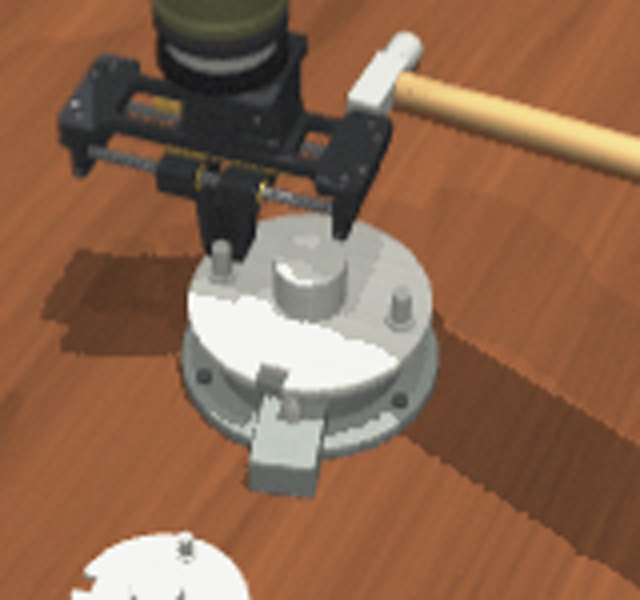

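Side view: the notch at crop (272,378) is still short of the pin (290,405), by roughly 10°.

```bash
python3 - <<'E'
from ear import *
from path import cur,P
m=cams.camera_model('wrist'); f(m,[[219,20],[153,34]])
j=7.69;p=P(j,.015)
for th in [j+3*i for i in range(1,4)]:
    n=P(th,.015); print(th.__round__(1),np.round((n-p)*1000,1),round(np.radians(th-j),3)); p,j=n,th
E
```

```text
[[0.4997 0.0274]
 [0.4632 0.0157]] len 0.03829124272751438 R 0.10965814180097108 ang 107.52462703462909 normal -252.28268359728474
10.7 [0.3 3.1] 0.052
13.7 [0.1 3.1] 0.052
16.7 [-0.   3.1] 0.052
```

Call:
drive_tool --series '[[[0.5,3.1,0,0.052,0],[0.3,3.1,0,0.052,0],[0.1,2.1,0,0.035,0],[0,0,0,0,0],[0,0,0,0,0],[0,0,0,0,0]]]'

```text
clock: 7.25
tool_pos: [0.575, -0.0818, 0.0677]
eef_rot: [0.605, 0.797, -0.0, -0.0]
contact_force: [-1.3, 0.3, 0.0]
opening: 0.002
```

```bash
cat > look.py <<'E'
from path import *
import sys
k=sys.argv[1]
p,j=cur()
for c in ['wrist','side']:
  cv2.imwrite(f'pics/{c}{k}.png',cams.snapshot(c));m=cams.camera_model(c)
  for n,z in [('hub_top',.094),('post_a',.085),('notch',.052),('pin_tip',.05)]:
    for d in cams.mark_of(c,n): 
        q=atz(m,d['at'],z)
        if np.hypot(*(q[:2]-C))<.1: print(n,np.round(d['at'],1),round(d['confidence'],2),np.round(q,4),np.degrees(np.arctan2(*(q[:2]-C)[::-1])))
a=cv2.imread(f'pics/side{k}.png')[150:240,270:360]
b=cv2.imread(f'pics/wrist{k}.png')[0:150,110:260]
cv2.imwrite(f'pics/c{k}.png',np.hstack([cv2.resize(a,(390,390),interpolation=2),cv2.resize(b,(390,390),interpolation=2)]))
E
python3 look.py 6
```

```text
tcp [ 0.575  -0.0818  0.0677] jaw 15.6 F [-1.3  0.3  0. ] ang 1.1832124147626644 r 0.060474990751124766 7.25
hub_top [195.7 250.6] 0.55 [ 0.5132 -0.0795  0.094 ] 109.95403013232401
post_a [ 86.4 239.7] 0.98 [ 0.4579 -0.0939  0.085 ] -169.08854927806362
post_a [323.6 248.4] 0.62 [ 0.5704 -0.0671  0.085 ] 15.856490309511612
notch [211.4  93.6] 0.57 [ 0.4949 -0.0134  0.052 ] 105.75090621944793
pin_tip [202.6  93.7] 0.65 [ 0.4897 -0.0148  0.05  ] 109.98948634546643
hub_top [318.4 174.1] 0.85 [ 0.5099 -0.081   0.094 ] 156.1518808020959
post_a [338.  181.7] 0.94 [ 0.4606 -0.0872  0.085 ] -175.49507465455932
post_a [294.2 170. ] 0.9 [ 0.5732 -0.0751  0.085 ] 7.629745186910203
notch [315.9 206.9] 0.68 [ 0.4847 -0.0177  0.052 ] 114.5345229386399
pin_tip [312.5 208.1] 0.83 [ 0.4909 -0.0122  0.05  ] 108.40665001556219
```

View pics/c6.png

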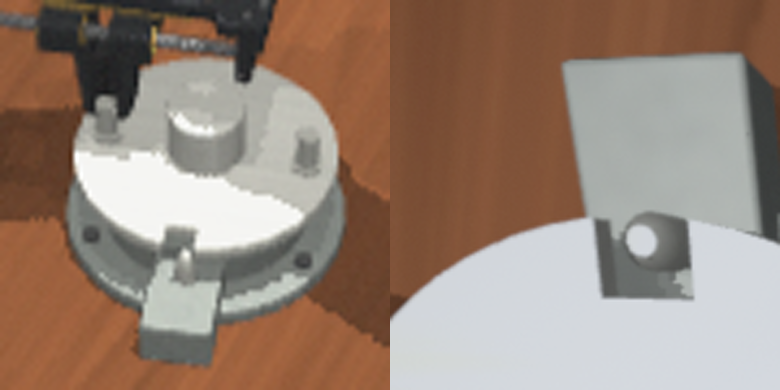

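```bash
cat > na.py <<'E'
from path import *
def A(px,z,k=2.6,o=(110,0)):
    m=cams.camera_model('wrist'); q=atz(m,[o[0]+(px[0]-390)/k-.3,o[1]+px[1]/k-.3],z)[:2]; d=q-C
    return np.round(q,4),round(np.degrees(np.arctan2(d[1],d[0])),2),round(np.hypot(*d),4)
E
python3 - <<'E'
from na import *
a=A((602,297),.06);b=A((693,298),.06);print(a,b,'notch',(a[1]+b[1])/2,'pin',A((641,241),.05))
j=15.6;p=P(j,.015)
for th in [17.6]:
    n=P(th,.015); print(th,np.round((n-p)*1000,1),round(np.radians(th-j),3))
E
```

```text
(array([ 0.4894, -0.0251]), np.float64(113.48), np.float64(0.0631)) (array([ 0.5064, -0.0206]), np.float64(97.36), np.float64(0.0629)) notch 105.42 pin (array([ 0.4914, -0.0136]), np.float64(108.41), np.float64(0.0731))
17.6 [-0.1  2.1] 0.035
```

In the wrist view the pin tip at crop (641,241) is left of the notch centre (about 660). The remaining angle is about 2.9°.

Call:
drive_tool --series '[[[-0.1,1.5,0,0.025,0],[-0.2,1.5,0,0.025,0],[0,0,0,0,0],[0,0,0,0,0],[0,0,0,0,0]]]'

```text
clock: 8.25
tool_pos: [0.5752, -0.0779, 0.0679]
eef_rot: [0.584, 0.812, 0.001, 0.0]
contact_force: [0.5, -0.2, 0.6]
opening: 0.002
```

```bash
python3 look.py 7
```

```text
tcp [ 0.5752 -0.0779  0.0679] jaw 18.53 F [ 0.5 -0.2  0.6] ang 4.764552407295093 r 0.06087437745780564 8.25
hub_top [193.8 255.1] 0.86 [ 0.5129 -0.0815  0.094 ] 137.13206674648862
post_a [ 88.4 242.6] 0.88 [ 0.4599 -0.0974  0.085 ] -165.19576046622967
post_a [322.4 246.3] 0.73 [ 0.5689 -0.0628  0.085 ] 20.32944549076584
pin_tip [212.1  91.5] 0.72 [ 0.4911 -0.0128  0.05  ] 108.46043628954342
hub_top [317.9 170.6] 0.8 [ 0.5164 -0.0912  0.094 ] -77.18042106440033
post_a [291.8 173.1] 0.84 [ 0.5732 -0.063   0.085 ] 18.817328674904402
post_a [339.8 180.7] 0.6 [ 0.4582 -0.0922  0.085 ] -170.67957583597808
notch [316.2 204.8] 0.82 [ 0.487  -0.0239  0.052 ] 114.94422415596817
pin_tip [313.2 208.5] 0.59 [ 0.4889 -0.0119  0.05  ] 109.78963658488759
```

View pics/c7.png

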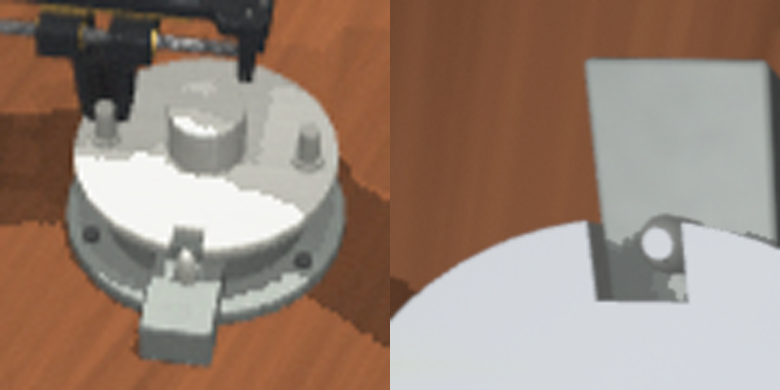

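```bash
python3 - <<'E'
from na import *
a=A((597,300),.06);b=A((688,302),.06);print(a,b,'notch',(a[1]+b[1])/2,'pin',A((657.5,244),.05))
# independent of C: direction of posts
m=cams.camera_model('wrist')
# underside left edge visible
print(A((604,238),.052), A((608,264),.052), A((685,264),.06))
C2=np.array([.5135,-.0808])
for pts in [[(597,300,.06),(688,302,.06)],[(657.5,244,.05)]]:
    q=np.mean([A(p[:2],p[2])[0] for p in pts],0)-C2; print(np.degrees(np.arctan2(q[1],q[0])),np.hypot(*q))
E
python3 - <<'E'
import cv2
b=cv2.imread('pics/wrist7.png')[60:130,170:250]
cv2.imwrite('pics/d7.png',cv2.resize(b,(640,560),interpolation=2))
E
```

```text
(array([ 0.4857, -0.0272]), np.float64(117.33), np.float64(0.0628)) (array([ 0.5025, -0.022 ]), np.float64(101.09), np.float64(0.0622)) notch 109.21000000000001 pin (array([ 0.4912, -0.0142]), np.float64(108.69), np.float64(0.0726))
(array([ 0.4815, -0.0163]), np.float64(116.3), np.float64(0.0744)) (array([ 0.4832, -0.0209]), np.float64(116.74), np.float64(0.0695)) (array([ 0.5005, -0.0153]), np.float64(101.71), np.float64(0.0692))
109.04445539959718 0.059454184041158945
108.51234064372468 0.07023425090367232
```

View pics/d7.png

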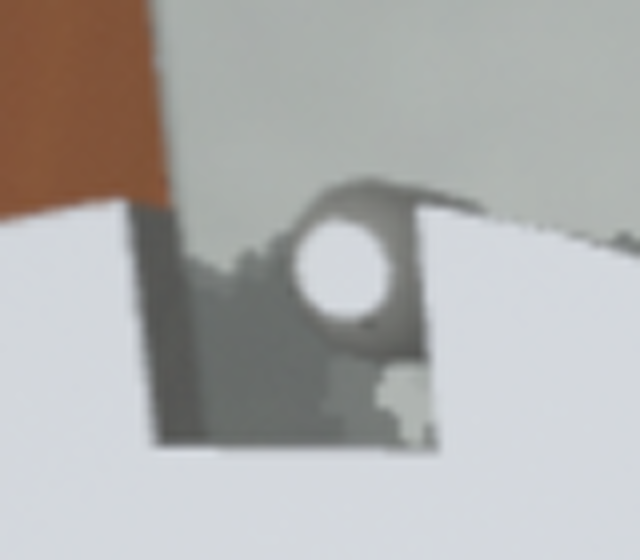

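Notch (109.1°) and pin (108.6°) agree to about 0.5°. I back off the post, lift and go over the hub.

Call:
drive_tool --series '[[[2,-6,0,0,0],[2,-6,0,0,0],[0,0,20,0,0],[0,0,30,0,0],[-15,2,5,0,0],[-25,3,0,0,0],[-25,3,0,0,0],[0,0,0,0,0],[0,0,0,0,0]]]'

```text
clock: 9.65
tool_pos: [0.5142, -0.0832, 0.123]
eef_rot: [0.584, 0.811, 0.0, 0.0]
contact_force: [0.7, 0.6, 0.2]
opening: 0.001
```

```bash
python3 look.py 8
```

```text
tcp [ 0.5142 -0.0832  0.123 ] jaw 18.48 F [0.7 0.6 0.2] ang -139.31949091143363 r 0.0003553229984675489 9.65
hub_top [324.  232.4] 0.73 [ 0.514  -0.0805  0.094 ] 101.01352372633762
post_a [409.8 232.9] 0.89 [ 0.5712 -0.0662  0.085 ] 16.48746921654192
post_a [240.6 226.2] 0.75 [ 0.4602 -0.098   0.085 ] -164.57467860209644
notch [321.9 116.1] 0.66 [ 0.4902 -0.0136  0.052 ] 109.31003111257155
pin_tip [325.4 116.8] 0.7 [ 0.4927 -0.0133  0.05  ] 107.3524865068489
hub_top [319.8 175.2] 0.65 [ 0.5053 -0.0791  0.094 ] 157.32429732442307
post_a [338.1 179.5] 0.96 [ 0.4635 -0.0941  0.085 ] -167.75211314681405
post_a [292.5 173.1] 0.73 [ 0.5717 -0.0638  0.085 ] 18.59129575576555
notch [312.2 204.4] 0.97 [ 0.4961 -0.0208  0.052 ] 106.4833603401316
pin_tip [313.7 208.9] 0.75 [ 0.4873 -0.0113  0.05  ] 110.78159562683962
pin_tip [314.6 198.6] 0.31 [ 0.5002 -0.0416  0.05  ] 109.05278197116807
```

View pics/wrist8.png

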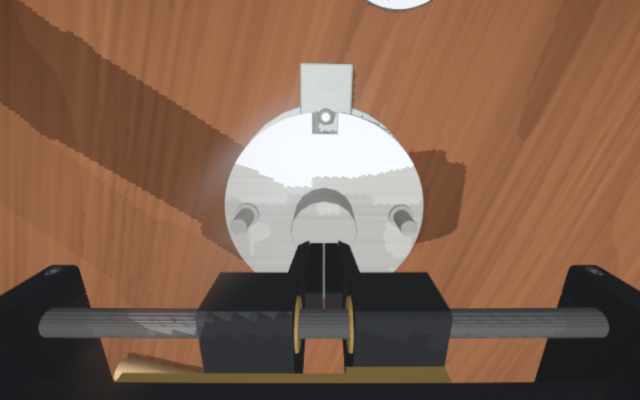

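View pics/c8.png

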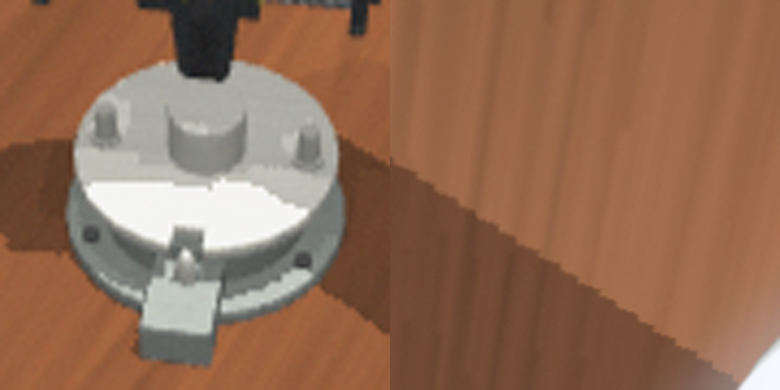

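The pin tip (325,117) is centred in the notch (edges 312 and 338). Descending onto the hub.

Call:
drive_tool --series '[[[0,1,-12,0,0],[0,0,-10,0,0],[0,0,-3,0,0],[0,0,-3,0,0],[0,0,-2,0,0],[0,0,-2,0,0],[0,0,0,0,0]]]'

```text
clock: 10.85
tool_pos: [0.5133, -0.0815, 0.0909]
eef_rot: [0.584, 0.812, -0.0, -0.0]
contact_force: [-1.3, -0.9, 4.1]
opening: 0.004
```

Call:
drive_tool --series '[[[0,0,-2,0,0],[0,0,-2,0,0],[0,0,-2,0,0],[0,0,-2,0,0],[0,0,0,0,0],[0,0,0,0,0]]]'

```text
clock: 11.45
tool_pos: [0.5133, -0.0815, 0.083]
eef_rot: [0.584, 0.812, -0.0, -0.0]
contact_force: [-1.9, 0.4, 4.8]
opening: 0.009
```

```bash
python3 look.py 9
```

```text
tcp [ 0.5133 -0.0815  0.083 ] jaw 18.52 F [-1.9  0.4  4.8] ang 129.3855757132763 r 0.0019162452144717095 11.45
post_a [225.9 247. ] 0.94 [ 0.4597 -0.0909  0.085 ] -171.82393822109083
post_a [423.9 249.1] 0.86 [ 0.5626 -0.0577  0.085 ] 27.757718534844543
pin_tip [324.6 120.9] 0.77 [ 0.4903 -0.0125  0.05  ] 108.96513193230666
pin_tip [229.2 247.8] 0.43 [ 0.4555 -0.112   0.05  ] -153.81878424146873
hub_top [317.3 174.4] 0.61 [ 0.5118 -0.0789  0.094 ] 122.91829255861757
post_a [338.4 183. ] 0.61 [ 0.4579 -0.0837  0.085 ] -179.25273242176968
post_a [292.6 177.3] 0.61 [ 0.5645 -0.0512  0.085 ] 32.42798932671148
notch [316.1 209.6] 0.57 [ 0.4805 -0.0103  0.052 ] 115.09503513144159
pin_tip [311.9 210.8] 0.8 [ 0.4884 -0.0041  0.05  ] 108.30707346924278
```

View pics/c9.png

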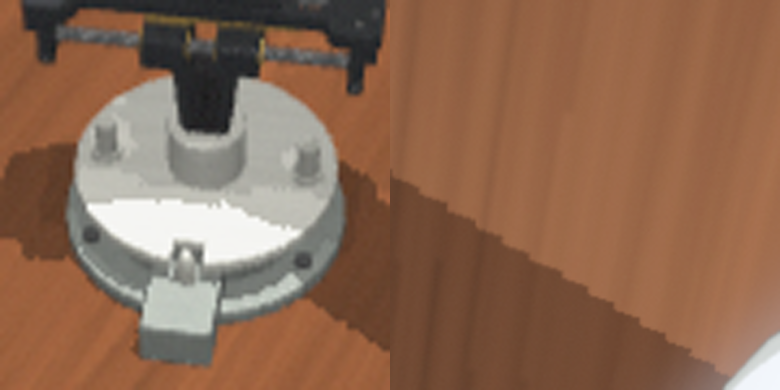

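View pics/wrist9.png

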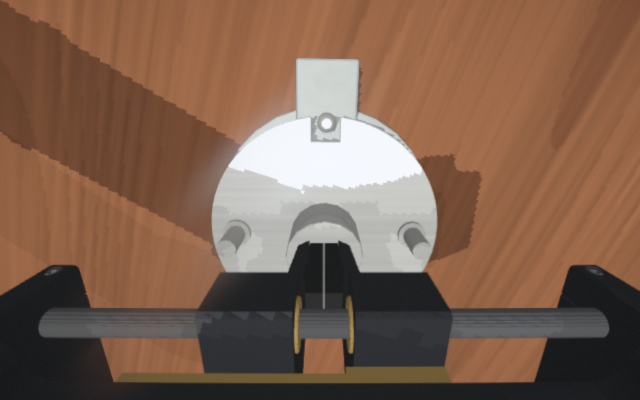

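The plate went down around the pin. Now I press until it stops.

Call:
drive_tool --series '[[[0,0,-1,0,0],[0,0,-1,0,0],[0,0,-1,0,0],[0,0,0,0,0],[0,0,0,0,0]]]'

```text
clock: 12.45
tool_pos: [0.5133, -0.0815, 0.0824]
eef_rot: [0.584, 0.812, -0.0, 0.001]
contact_force: [-8.0, 0.2, 29.6]
opening: 0.007
```

Call:
drive_tool --series '[[[0,0,-0.5,0,0],[0,0,0,0,0],[0,0,0,0,0]]]'

```text
clock: 12.75
tool_pos: [0.5133, -0.0815, 0.0824]
eef_rot: [0.584, 0.812, -0.001, 0.001]
contact_force: [-9.4, 0.4, 34.8]
opening: 0.007
```

Call:
drive_tool --series '[[[0,0,3,0,0],[0,0,5,0,0],[0,0,20,0,0],[0,0,40,0,0],[0,0,40,0,0],[0,0,0,0,0],[0,0,0,0,0]]]'

```text
clock: 13.45
tool_pos: [0.5143, -0.0819, 0.1877]
eef_rot: [0.584, 0.811, 0.0, 0.001]
contact_force: [0.2, 0.3, -1.0]
opening: 0.002
```

```bash
python3 look.py 10; python3 - <<'E'
from path import *
m=cams.camera_model('wrist'); im=cams.snapshot('wrist')
print([ (d['at'],d['confidence']) for d in cams.mark_of('wrist','hub_top')])
ms=cams.camera_model('side')
# predicted rim of plate top in side view at home / raised
im=cv2.imread('pics/side10.png')
for z,c in [(.048,(0,0,255)),(.060,(0,255,0))]:
    a=np.linspace(0,2*np.pi,200); pts=proj(ms,np.c_[C[0]+.075*np.cos(a),C[1]+.075*np.sin(a),np.full(200,z)])
    for p in pts: im[tuple(np.round(p[::-1]).astype(int))]=c
cv2.imwrite('pics/ov10.png',cv2.resize(im[130:250,260:380],(600,600),interpolation=0))
E
```

```text
tcp [ 0.5143 -0.0819  0.1877] jaw 18.47 F [ 0.2  0.3 -1. ] ang 101.38367481982598 r 0.0011247789992842384 13.45
hub_top [327.6 195.6] 0.73 [ 0.5137 -0.0736  0.094 ] 94.72093782181605
post_a [261.5 190.9] 0.64 [ 0.4583 -0.0906  0.085 ] -172.3193665904248
post_a [386.2 195.5] 0.63 [ 0.5637 -0.0597  0.085 ] 25.282772496634603
notch [322.7 113.8] 0.76 [ 0.4889 -0.0129  0.052 ] 110.03833588967157
pin_tip [323.7 115.4] 0.91 [ 0.4903 -0.014   0.05  ] 109.35111529645373
hub_top [318.1 176.3] 0.82 [ 0.5072 -0.074   0.094 ] 128.78931016784261
post_a [294.1 175.4] 0.97 [ 0.5644 -0.0586  0.085 ] 26.094625530302373
post_a [338.7 185.8] 0.8 [ 0.4534 -0.0756  0.085 ] 173.13120748985375
notch [313.6 210.5] 0.62 [ 0.4845 -0.0052  0.052 ] 111.10890997142889
pin_tip [312.4 209.3] 0.93 [ 0.4895 -0.0088  0.05  ] 108.6443864900006
pin_tip [338.3 184.9] 0.73 [ 0.4684 -0.1092  0.05  ] -150.34825818627107
[]
```

View pics/ov10.png

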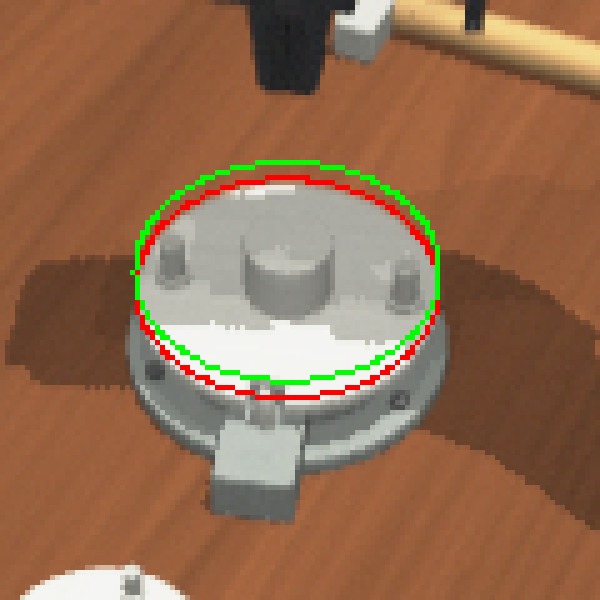

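View pics/wrist10.png

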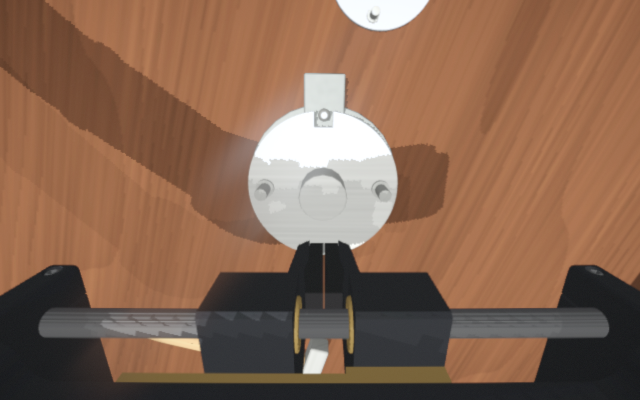

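View pics/c10.png

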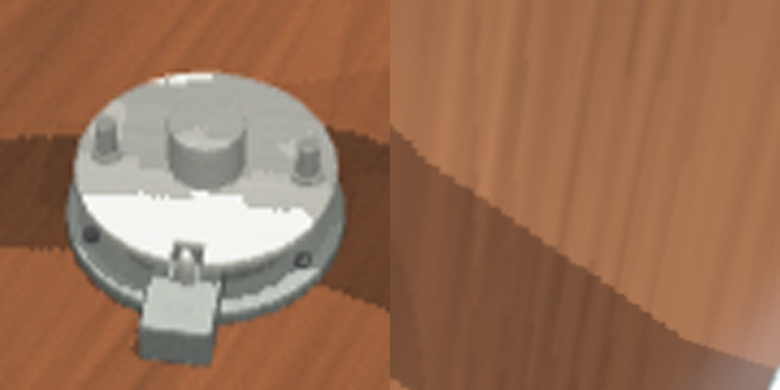

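The pin stands through the notch and the plate rim lies on the predicted home outline (red), not the raised one (green). The tool is clear, so I hand in.

```bash
python3 -c "
from plant import r; print(r.finish_job())"
```

```text
the job is handed in; nothing more can be done
None
```

The plate is lined up and pressed home, and I handed the job in at about 13.6 s of the 51 s allowed.

- **Turning:** with closed fingertips I pushed post_b about 82° anticlockwise. The wrist camera then put the notch at about 109.1° and the pin at about 108.6°, well inside the 2° tolerance.
- **Pressing:** I pressed straight down on the hub until it stopped hard at tool height 82.4 mm. A further 0.5 mm of commanded travel only raised the force from about 30 to 35 N, with no movement. The expected height fully home is 82.0 mm, so 0.4 mm is unexplained; I took it as measurement error.
- **Sideways force:** a sideways force of about 9 N showed while pressing against the stop, and it was gone after lifting.
- **Final check:** the last pictures show the pin through the notch and the plate rim on the outline predicted for fully home. The arm is lifted clear, about 10 cm above the hub. The networks' notch and pin angles still differ by 1 to 2.5°, which is within their error.
- **Bystanders:** the arm never went near the cup, the hammer or the bowl, though I did not measure their positions again at the end.

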